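# Tag the outlet and take off its cap of unknown thread hand

### The arm

A 6-joint arm with a two-finger parallel gripper is mounted at the origin on a cart in front of the work surface, level with it; the furniture and walls round the work are solid. World frame = base frame: x ahead of the robot, y to its left, z up, the work surface at z = 0. Lengths are in m, angles in rad, forces in N, time in s.
With the tool pointing down it reaches from about 0.4 to 0.825 m from the base axis. Payload 7 kg.
Tool frame: the origin (TCP) lies on the mounting face of the last link; the fingertips stand 178 mm ahead of it and the grasp point (between the pads) lies arm.grip_depth ahead of it (arm.grip_depth is the distance from the TCP to the grasp point, in m); z points along the fingers, y is the direction in which the jaws open and shut (so a half turn about z gives the same grasp; the last joint's range is limited). The gripper opens to 88 mm and grips with 3 to 60 N. Pads are 19 mm wide; open, the fingers measure 130 mm over their backs; the gripper's body (78 mm by 193 mm) begins 47 mm behind the grasp point.
Start: joints at [1.538, 0.359, 0.012, 0, -1.224, -0.288], TCP at [0.213, 0.641, 0.405] pointing down, gripper open.
Joint ranges: [-3.07, 3.07], [-1.43, 2.12], [-1.02, 1.25], [-3.03, 1.67], [-3.05, -0], [-3.03, 3.03]. Speed limits (rad/s): [2.39, 2.39, 3.01, 3.14, 3.14, 3.14].

### API

Orientations are given as [roll, pitch, yaw] about the fixed x, y, z axes, in that order (R = Rz(yaw) Ry(pitch) Rx(roll)).
In Python, from station import arm gives the robot as it stands.
- The arm moves only by the tool carry_out, never from a script. Its argument "targets" is a list that holds one entry, the list of rows, each a list of 7 numbers: the turn, a rotation vector about the tool's x, y, z in units of 8 degrees (1.0 is 8 degrees), then the shift along the tool's x, y, z in units of 2.5 cm (1.0 is 2.5 cm), then the opening, from -1 (shut) to 1 (fully open). A call has 1 to 20 rows; each row shifts and turns the commanded pose from where the row before left it, along the tool's axes as they then stand; what a row does not reach is not made up. A row lasts 1/8 s, in which the tool goes at most 62.5 mm and 10.7 degrees, less where a joint would pass 70% of its speed; a pose out of reach is approached as far as the arm can. A call with a number of a shift or a turn outside -1 to 1 is refused whole. A call with a gripper value outside its range is refused whole. The fingers move at their own pace and stop on an object; "squeeze" is the grip in N (left out, the last holds). Time passes only in rows, so rows that do not move let the fingers close. It gives the time, the measured TCP pose, the force and the opening at its end, in the units of the state.
- arm.get_state(): the state, without advancing time (a new reading comes with each control period).
- arm.grab_frame(name): name is "side" or "top"; returns (picture, depth): 384x512x3 uint8, red, green, blue; 384x512 float32, m along the optical axis (not along the pixel's ray), 0 where there is no reading.
- arm.camera_model(name): a dict with "camera_matrix" (3x3 intrinsics, pixels), "world_from_camera" (4x4, takes a point from camera to world coordinates). Camera axes: x right, y down, z forward; pixel columns grow to the right and rows downward; lengths in m; the calibration is good to about 2 mm. A picture is of the moment at which its call begins. camera_model takes no time and is no camera call.
- arm.job_done(): hands the job in, once; it reports no verdict.
Trained networks look in the newest picture that a camera, given by its name, has taken for a name from the list of things; names that differ only in an ending like _2 or _b are one class to them, and where a whole thing is asked for, a point or a joint stands for the part that bears it (a point fixed in the world has none). Each returns a list of dicts, best first, with "conf" (0 to 1); they miss things now and then, are a little off and sometimes report something else, mostly with a low value. They report only what shows in the picture. A call takes as long as a camera call. They do not tell look-alikes from the thing itself.
- arm.spot_in(camera, query): "point" ([row, column] in pixels, amid what is visible of it).
- arm.landmark_of(camera, query): "point" ([row, column] in pixels: a listed point, or the origin of a listed thing).
The state is a dict: "t": time; "q": joint angles; "qd": joint speeds; "joint_efforts": joint torques, N m; "eef_pos": TCP position; "ee_rot": TCP orientation; "force": force on the tool from outside, world axes, zero at the start; "moment": the same for the moment, N m; "width": finger opening in m.
Only numpy, scipy, OpenCV 4.12 (cv2) and the standard library are available. Lean on these libraries where they do the work, as an engineer would, in place of code of your own. Each camera call takes 0.05 s, during which the arm holds its last target.

### The job

Before the blue-capped outlet is opened it must be tagged: hook the yellow tag over the green stretch in the middle of the rail, slide it along the rail (without lifting it off) to the blue band, and let go of it there. Then take off the blue cap: it is a quarter-turn cap whose thread may be left- or right-handed, so try it both ways, turn it in the hand that yields until it is free, lift it straight off and finish while still holding it upright in the gripper about 10 cm above its outlet. Leave the grey cap, the bottle and the jars alone.

Things in the scene. Friction and masses are not known exactly. Their poses are not given: they have to be found in the camera images.
- panel: White outlet panel fixed on the worktop, plate 200 x 320 x 20 mm, yaw up to 0.2 rad. Origin on the worktop midway between the two capped outlets, which stand at y = +-90 mm (x = 0). x points away from the robot towards the rail, y left, parallel to the rail. Rail: round bar, 10 mm diameter, at x = 120 mm, axis 115 mm above the worktop, between end posts at y = +-148 mm, 124 mm high.
- rail_mid (a point): Middle of the rail, on the top line of the bar, 120 mm above the worktop; axes as the panel. A green sleeve 50 mm long (25 mm to either side of this point along the rail) is where the tag is to be hooked on.
- mark_blue_band (a point): Top line of the rail at the centre of the narrow blue band (10 mm wide), right behind the blue-capped outlet (120 mm in front of it), 90 mm from rail_mid along the rail, left or right. Axes as the panel. A blue strip on the plate leads from the blue-capped outlet towards it.
- tag_grip (a point): Centre of the grip tab on top of the yellow tag: a block 14 mm (tag's x) x 24 mm (tag's y) x 36 mm high, its centre 84 mm above the tag's feet. Axes as tag.
- tag: Yellow tag: rigid saddle 102 mm high, about 0.1 kg, standing on two legs; origin between its feet, z up. The legs (yellow plates, 44 mm along y, outer faces 30 mm apart along x) leave a slot 16 mm wide along x, 60 mm high, open below and at both y ends; feet flare to a 25 mm opening, 42 mm over all. Hung, the rail runs through the slot along the tag's y (either way round).
- tag_saddle (a point): Point at the top of the tag's slot, 24 mm below tag_grip: it comes to rest on the top line of the rail.
- cap_blue_centre (a point): Centre (half-way up) of the blue cap: ribbed, round, 49 mm diameter, 48 mm high, about 0.06 kg, upright on its outlet. Its underside is 28 mm above the worktop, so this point starts at 52 mm and the cap's top is at 76 mm. z is the cap's axis, up.
- cap_blue: The blue cap; origin under its centre. One way (clockwise or anticlockwise from above, changes from start to start, not visible) it meets a firm stop after about 0.1 rad; the other way it turns easily, is free to lift from about 65 degrees, best 75 to 95, and stops at about 115. It does not rise while turned, has 2 mm play up and sideways, and cannot be pulled off when locked.
- cap_grey_centre (a point): Centre of the grey cap, same size and height as the blue cap, on the other outlet. To be left alone.
- dropper_bottle: Loose amber dropper bottle, 34 mm diameter, 109 mm high, right of the panel; origin under its base. To be left alone.
- gel_jar: Loose jar with black cap, 39 mm diameter, 81 mm high, right of the panel; origin under its base. To be left alone.
- small_jar: Loose small jar with white cap, 31 mm diameter, 32 mm high, left of the panel; origin under its base. To be left alone.
Things that resemble listed ones, but are neither listed nor needed, are in the scene too. What is shaped like the cap_blue but red is not meant.

How it is judged:
By the outcome, as a careful person would: the job done as asked, in the order asked, and still so for the second after the job is handed in, while the arm keeps its last pose, push and grip.
It also fails if it takes over 58 s, if anything falls off the work surface, if the arm or the gripper's body presses on something with over 40 N, if the wrist force passes 120 N, or if a joint passes its speed limit or range.

## Working session

There is one attempt and no reset: what is moved stays moved. The work goes in short steps, Python scripts to look and compute and a tool call to move; the robot and the scene stay as the last step left them, time stands still between calls to the robot, and variables do not carry over. Pictures are saved under pics/ and viewed, and the job is handed in when it is done.

Besides the shell and the picture viewer there is one more tool, called after "Call:" as name([rows], argument=value, ...), one row to a line, values as JSON. carry_out: Moves the arm, as the interface text tells. Its arguments: {"type":"object","properties":{"targets":{"type":"array"},"squeeze":{"type":"number"}},"required":["targets"]}

```bash
ls; mkdir -p pics
cat > h.py <<'E'
import numpy as np, cv2
from station import arm
def px2w(cam,r,c,d):
    m=arm.camera_model(cam);K=np.array(m["camera_matrix"]);T=np.array(m["world_from_camera"])
    p=np.array([(c-K[0,2])/K[0,0]*d,(r-K[1,2])/K[1,1]*d,d,1]);return (T@p)[:3]
def pxz(cam,r,c,z):
    m=arm.camera_model(cam);K=np.array(m["camera_matrix"]);T=np.array(m["world_from_camera"])
    v=T[:3,:3]@np.array([(c-K[0,2])/K[0,0],(r-K[1,2])/K[1,1],1]);o=T[:3,3]
    return o+v*(z-o[2])/v[2]
def w2px(cam,p):
    m=arm.camera_model(cam);K=np.array(m["camera_matrix"]);T=np.linalg.inv(np.array(m["world_from_camera"]))
    q=T@np.append(p,1);u=K@q[:3];return u[1]/u[2],u[0]/u[2]
E
python3 - <<'E'
from h import *
np.set_printoptions(precision=4,suppress=True)
print(arm.get_state(),arm.grip_depth)
for c in("top","side"):
    im,d=arm.grab_frame(c);cv2.imwrite(f"pics/{c}0.png",im[:,:,::-1]);np.save(f"{c}0.npy",d);np.save(f"{c}0im.npy",im)
    print(c,arm.camera_model(c))
Z={"rail_mid":.12,"mark_blue_band":.12,"tag_grip":.084,"tag_saddle":.06,"cap_blue_centre":.052,"cap_grey_centre":.052,"panel":0,"tag":0}
for c in("top","side"):
    for n in Z:
        for r in arm.landmark_of(c,n)[:3]:
            p=r["point"];print(c,n,round(r["conf"],2),np.round(p,1),pxz(c,p[0],p[1],Z[n]))
E
```

```text
pics
{'t': 0.0, 'q': array([ 1.5381,  0.3594,  0.0111, -0.0003, -1.2241, -0.2881]), 'qd': array([ 0.001 , -0.0003, -0.0009, -0.001 , -0.0014,  0.    ]), 'joint_efforts': array([ -0.0011, -58.2722,  29.3062,   6.9969,   0.007 ,  -0.0001]), 'eef_pos': array([0.2128, 0.6404, 0.4037]), 'ee_rot': array([ 3.14  , -0.0001, -0.3208]), 'force': array([-0.3455,  0.2665,  0.6583]), 'moment': array([0.0245, 0.0446, 0.0423]), 'width': 0.08767356435529326} 0.1593
top {'camera_matrix': array([[486.4783,   0.    , 248.0841],
       [  0.    , 486.4783, 193.3427],
       [  0.    ,   0.    ,   1.    ]]), 'world_from_camera': array([[ 0.0082, -0.9924,  0.1231,  0.3231],
       [-0.9999, -0.0096, -0.0106,  0.017 ],
       [ 0.0117, -0.123 , -0.9923,  1.3846],
       [ 0.    ,  0.    ,  0.    ,  1.    ]])}
side {'camera_matrix': array([[467.3387,   0.    , 264.5518],
       [  0.    , 467.3387, 188.7291],
       [  0.    ,   0.    ,   1.    ]]), 'world_from_camera': array([[-0.8221, -0.2265,  0.5224, -0.1494],
       [-0.5694,  0.323 , -0.756 ,  0.9515],
       [ 0.0025, -0.9189, -0.3945,  0.5806],
    
[... 784 characters left out ...]
 -0.1282  0.    ]
top tag 0.68 [222. 370.] [ 0.4157 -0.3467  0.    ]
side rail_mid 0.9 [178.4 215.1] [0.6062 0.087  0.12  ]
side rail_mid 0.62 [295.  190.1] [0.3096 0.5001 0.12  ]
side tag_grip 0.63 [180.7 322. ] [ 0.4086 -0.1396  0.084 ]
side tag_grip 0.56 [200.9 273. ] [0.4459 0.0521 0.084 ]
side tag_saddle 0.56 [186.4 322.9] [ 0.4129 -0.1556  0.06  ]
side tag_saddle 0.28 [179.3 321.4] [ 0.4422 -0.201   0.06  ]
side cap_blue_centre 0.62 [268.4 260.3] [0.3217 0.2843 0.052 ]
side cap_grey_centre 0.79 [203.1 272.2] [0.4782 0.007  0.052 ]
side panel 0.63 [234.7 248.5] [0.4831 0.108  0.    ]
side panel 0.4 [289.2 193.3] [0.4376 0.3638 0.    ]
side tag 0.6 [206.9 321.5] [ 0.4088 -0.146   0.    ]
```

View pics/top0.png

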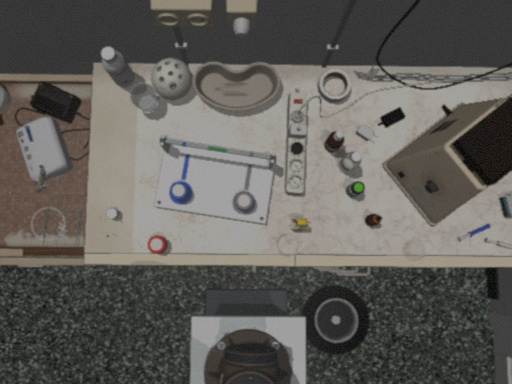

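View pics/side0.png

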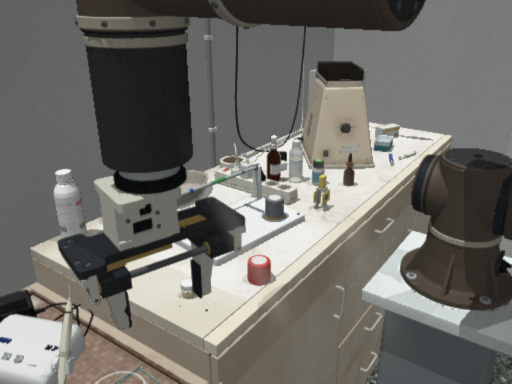

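Run:
```python
import cv2
a=cv2.imread("pics/top0.png")
cv2.imwrite("pics/c1.png",cv2.resize(a[100:260,90:330],None,fx=3.2,fy=3.2,interpolation=cv2.INTER_CUBIC))
a=cv2.imread("pics/side0.png")
cv2.imwrite("pics/c2.png",cv2.resize(a[140:310,150:370],None,fx=3.4,fy=3.4,interpolation=cv2.INTER_CUBIC))
```

```text
(no output)
```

View pics/c1.png

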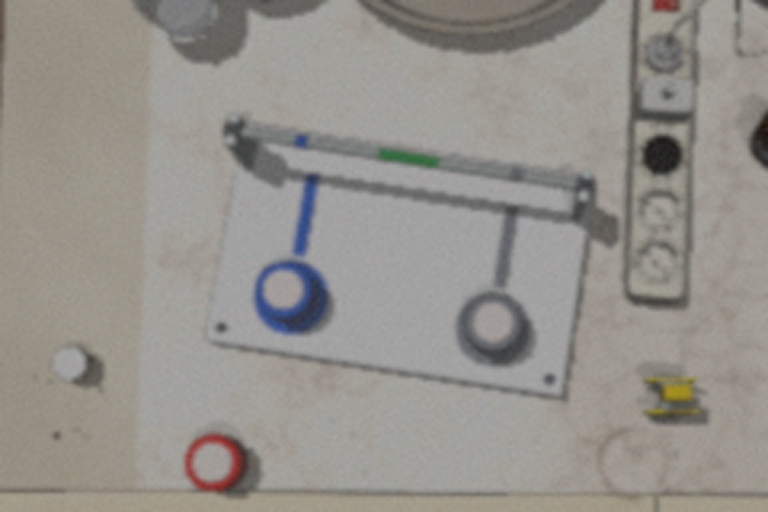

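View pics/c2.png

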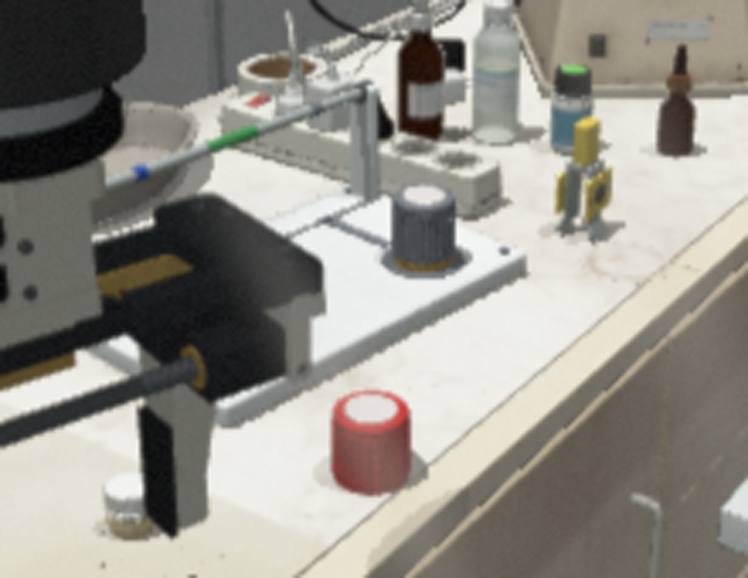

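Candidates. For the cap: blue (top 190,179) is the one wanted; red (243,157) is a look-alike and grey (200,243) must stay. For the tag: only the yellow saddle (top 222,300; side 190,322) fits, since the amber dropper (222,370) is a bottle. For the band: blue on the rail at (143,183), in line with the blue strip. The crops agree with these choices. Next I refine the poses.

Run:
```python
from h import *
np.set_printoptions(precision=4,suppress=True)
im=np.load("top0im.npy");d=np.load("top0.npy");hsv=cv2.cvtColor(im,cv2.COLOR_RGB2HSV)
def mask(h0,h1,s,v,box):
    m=(hsv[...,0]>=h0)&(hsv[...,0]<=h1)&(hsv[...,1]>=s)&(hsv[...,2]>=v)
    b=np.zeros_like(m);b[box[0]:box[1],box[2]:box[3]]=1;return m&b
def pts(m):
    rr,cc=np.nonzero(m);return rr,cc,np.array([px2w("top",r,c,d[r,c]) for r,c in zip(rr,cc)])
rr,cc,P=pts(mask(20,35,110,60,(205,240,285,315)))
for a in zip(rr,cc,P): print(a[0],a[1],a[2])
rr,cc,P=pts(mask(40,80,90,50,(135,160,195,245)));print("green",len(rr),rr.mean(),cc.mean(),P.mean(0),pxz("top",rr.mean(),cc.mean(),.12))
rr,cc,P=pts(mask(100,130,90,50,(135,152,170,195)));print("band",len(rr),rr.mean(),cc.mean(),P.mean(0),pxz("top",rr.mean(),cc.mean(),.12),P)
# cap discs: points at height .07-.08
for n,b in(("blue",(175,215,160,200)),("grey",(185,220,225,265))):
    m=np.zeros(d.shape,bool);m[b[0]:b[1],b[2]:b[3]]=1
    rr,cc,P=pts(m);k=(P[:,2]>.066)&(P[:,2]<.095);Q=P[k];print(n,k.sum(),Q.mean(0),(Q.min(0)+Q.max(0))/2,Q.max(0)-Q.min(0))
# rail
m=np.zeros(d.shape,bool);m[130:170,155:285]=1
rr,cc,P=pts(m);k=(P[:,2]>.1)&(P[:,2]<.135);Q=P[k];print("rail",k.sum(),Q.min(0),Q.max(0));f=np.polyfit(Q[:,1],Q[:,0],1);print(f,np.std(Q[:,0]-np.polyval(f,Q[:,1])),np.median(Q[:,2]))
```

```text
218 293 [ 0.4207 -0.1203  0.0606]
218 294 [ 0.4209 -0.1234  0.0572]
218 295 [ 0.4212 -0.1265  0.0535]
218 296 [ 0.4207 -0.1284  0.0608]
218 302 [ 0.4209 -0.1449  0.0605]
218 303 [ 0.4215 -0.1486  0.0525]
218 304 [ 0.4213 -0.1509  0.056 ]
218 305 [ 0.4213 -0.1536  0.0561]
218 306 [ 0.4214 -0.1565  0.0553]
219 305 [ 0.4197 -0.1557  0.0396]
220 298 [ 0.4126 -0.1295  0.0994]
220 299 [ 0.4123 -0.1316  0.1037]
220 300 [ 0.4124 -0.1343  0.1038]
220 301 [ 0.4124 -0.1369  0.1041]
220 302 [ 0.4126 -0.1398  0.1016]
220 303 [ 0.4126 -0.1424  0.1021]
220 304 [ 0.4125 -0.145   0.1025]
220 305 [ 0.4124 -0.1474  0.1047]
221 297 [ 0.4105 -0.1278  0.0909]
221 298 [ 0.4098 -0.1292  0.1022]
221 299 [ 0.41   -0.1321  0.0991]
221 300 [ 0.41   -0.1347  0.1002]
221 301 [ 0.4097 -0.1368  0.1045]
221 302 [ 0.4099 -0.1398  0.1014]
221 303 [ 0.4103 -0.1431  0.0963]
221 304 [ 0.4103 -0.1457  0.0971]
221 305 [ 0.4101 -0.148   0.0995]
222 297 [ 0.4076 -0.1273  0.0951]
222 298 [ 0.407  -0.1289  0.1039]
222 299 [ 0.4076 -0.1325  0.0959]
222 300 [ 0.4068 -0.1337  0.1082]
222 301 [ 0.4073 -0.1372  0.1013]
222 302 [ 0.
[... 1193 characters left out ...]
48717948718 216.82051282051282 [0.5979 0.0872 0.1202] [0.598  0.0872 0.12  ]
band 8 143.75 183.75 [0.6107 0.175  0.1198] [0.6106 0.175  0.12  ] [[0.6123 0.1769 0.1213]
 [0.613  0.1746 0.1185]
 [0.6134 0.1721 0.117 ]
 [0.61   0.1796 0.1196]
 [0.6105 0.1772 0.1177]
 [0.6092 0.1739 0.1233]
 [0.6099 0.1716 0.1202]
 [0.6071 0.1742 0.1205]]
blue 254 [0.4917 0.1911 0.0758] [0.4918 0.1916 0.075 ] [0.0469 0.0469 0.0152]Traceback (most recent call last):
  File "<stdin>", line 16, in <module>
  File "<stdin>", line 8, in pts
  File "h.py", line 4, in px2w
    m=arm.camera_model(cam);K=np.array(m["camera_matrix"]);T=np.array(m["world_from_camera"])
ValueError: time passes only in moves, steps and waits
```

```bash
cat > h.py <<'E'
import numpy as np, cv2
from station import arm
np.set_printoptions(precision=4,suppress=True)
M={c:{k:np.array(v) for k,v in arm.camera_model(c).items()} for c in("top","side")}
def px2w(cam,r,c,d):
    K,T=M[cam]["camera_matrix"],M[cam]["world_from_camera"]
    d=np.asarray(d,float);p=np.stack([(c-K[0,2])/K[0,0]*d,(r-K[1,2])/K[1,1]*d,d],-1);return p@T[:3,:3].T+T[:3,3]
def pxz(cam,r,c,z):
    T=M[cam]["world_from_camera"];v=px2w(cam,r,c,1.)-T[:3,3]
    return T[:3,3]+v*(z-T[2,3])/v[2]
def w2px(cam,p):
    K,T=M[cam]["camera_matrix"],np.linalg.inv(M[cam]["world_from_camera"])
    u=K@(T@np.append(p,1))[:3];return u[1]/u[2],u[0]/u[2]
def cloud(cam,d,b):
    rr,cc=np.mgrid[b[0]:b[1],b[2]:b[3]];return px2w(cam,rr.ravel(),cc.ravel(),d[b[0]:b[1],b[2]:b[3]].ravel())
def st():
    s=arm.get_state();print({k:np.round(s[k],4) for k in("t","q","eef_pos","ee_rot","force","moment","width")});return s
def snap(cam,n,box=None,f=3):
    im,d=arm.grab_frame(cam);a=im[:,:,::-1]
    if box: a=cv2.resize(a[box[0]:box[1],box[2]:box[3]],None,fx=f,fy=f,interpolation=cv2.INTER_CUBIC)
    cv2.imwrite(f"pics/{n}.png",a);return im,d
E
python3 - <<'E'
from h import *
d=np.load("top0.npy")
for n,b in(("blue",(175,215,160,200)),("grey",(185,220,225,265))):
    P=cloud("top",d,b);Q=P[(P[:,2]>.066)&(P[:,2]<.095)];(x,y),r=cv2.minEnclosingCircle(Q[:,:2].astype(np.float32));print(n,len(Q),np.median(Q,0),Q.mean(0),(Q.min(0)+Q.max(0))/2,x,y,r)
P=cloud("top",d,(130,170,155,285));Q=P[(P[:,2]>.105)&(P[:,2]<.135)];print(Q.min(0),Q.max(0))
Q=Q[(Q[:,1]>-.03)&(Q[:,1]<.21)]
f=np.polyfit(Q[:,1],Q[:,0],1);print(f,np.std(Q[:,0]-np.polyval(f,Q[:,1])),np.median(Q[:,2]),np.polyval(f,[.087,.176]))
E
```

```text
blue 254 [0.4925 0.1907 0.076 ] [0.4917 0.1911 0.0758] [0.4918 0.1916 0.075 ] 0.49194765090942383 0.19108253717422485 0.024399619549512863
grey 254 [0.4647 0.0139 0.0757] [0.4655 0.0141 0.0757] [0.466  0.0153 0.0752] 0.46591562032699585 0.014402800239622593 0.024605965241789818
[ 0.5617 -0.067   0.1059] [0.631  0.2386 0.1284]
[0.1488 0.5846] 0.00299309907651485 0.11918125778510857 [0.5975 0.6108]
```

Call:
carry_out([
  [[0,0,1,0,0,0,1],[0,0,1,0,0,0,1],[0,0,1,0,0,0,1],[0,0,1,0,0,0,1],[0,0,1,0,0,0,1],[0,0,1,0,0,0,1],[0,0,1,0,0,0,1],[0,0,1,0,0,0,1],[0,0,0.95,0,0,0,1],[0,0,0,0.5,-1,0,1],[0,0,0,1,-1,0,1],[0,0,0,1,-1,0,1],[0,0,0,1,-1,0,1],[0,0,0,1,-1,0,1],[0,0,0,1,-1,0,1],[0,0,0,1,-1,0,1],[0,0,0,1,-0.8,0,1],[0,0,0,1,0,0,1],[0,0,0,1,0,0,1]],
], squeeze=20)

```text
t: 3.28
eef_pos: [0.4082, 0.4021, 0.4046]
ee_rot: [3.142, -0.0, -1.571]
force: [-0.4, -0.0, -0.3]
width: 0.0879
```

Run:
```python
from h import *
st()
```

```text
{'t': np.float64(3.275), 'q': array([ 1.1192,  0.192 , -0.218 ,  0.    , -1.1608, -1.1195]), 'eef_pos': array([0.4082, 0.4021, 0.4046]), 'ee_rot': array([ 3.1416, -0.0001, -1.5711]), 'force': array([-0.3534, -0.0232, -0.318 ]), 'moment': array([ 0.0473, -0.0491, -0.0155]), 'width': np.float64(0.0879)}
```

Call:
carry_out([
  [[0,0,0,1,0,0,1],[0,0,0,1,0,0,1],[0,0,0,1,0,0,1],[0,0,0,1,0,0,1],[0,0,0,1,0,0,1],[0,0,0,1,0,0,1],[0,0,0,1,0,0,1],[0,0,0,1,0,0,1],[0,0,0,1,0,0,1],[0,0,0,1,0,0,1],[0,0,0,1,0,0,1],[0,0,0,1,0,0,1],[0,0,0,1,0,0,1],[0,0,0,1,0,0,1],[0,0,0,1,0,0,1],[0,0,0,1,0,0.5,1],[0,0,0,1,0,0.5,1],[0,0,0,1,0,0.5,1],[0,0,0,1,0,0.5,1],[0,0,0,1,0,0.5,1]],
])

```text
t: 5.78
eef_pos: [0.4076, -0.0984, 0.3419]
ee_rot: [-3.141, 0.0, -1.57]
force: [0.4, 0.3, 0.5]
width: 0.0873
```

Call:
carry_out([
  [[0,0,0,1,0,0,1],[0,0,0,0.6,0,0,1],[0,0,0,0,0,0,1]],
])

```text
t: 6.15
eef_pos: [0.4076, -0.1381, 0.342]
ee_rot: [3.141, -0.0, -1.572]
force: [-0.7, -0.3, 0.5]
width: 0.0878
```

Run:
```python
from h import *
st()
im,d=snap("side","s1",(90,250,230,400),4)
print(arm.landmark_of("side","tag_grip"),w2px("side",[.4075,-.138,.084]))
```

```text
{'t': np.float64(6.15), 'q': array([ 0.1352,  0.0007, -0.5906,  0.0001, -0.9798, -0.1369]), 'eef_pos': array([ 0.4076, -0.1381,  0.342 ]), 'ee_rot': array([ 3.1413, -0.0001, -1.5724]), 'force': array([-0.6916, -0.2528,  0.5106]), 'moment': array([ 0.0728, -0.0113,  0.0245]), 'width': np.float64(0.0878)}
[{'point': [180.9, 321.8], 'conf': 0.66}] (np.float64(180.95899346203433), np.float64(322.0705326059661))
```

View pics/s1.png

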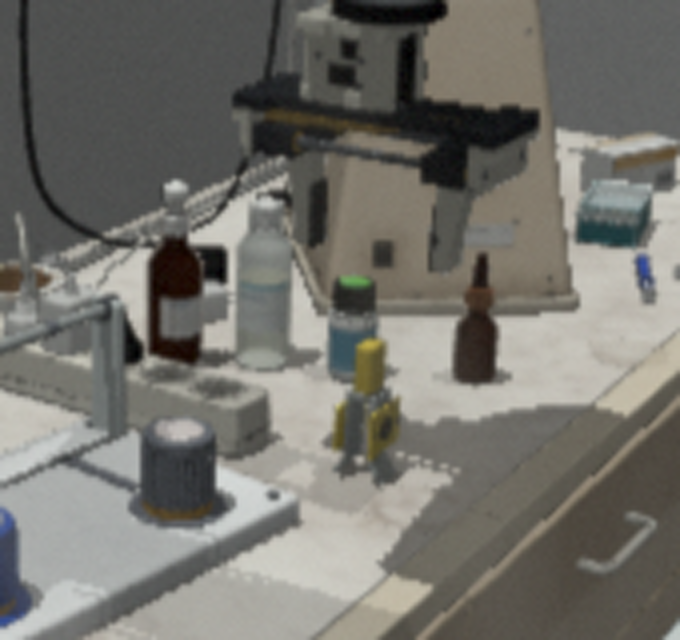

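The side view shows the open fingers either side of the tab, and its projection (181,322) agrees with my estimate. Descending.

Call:
carry_out([
  [[0,0,0,0,0,0.8,1],[0,0,0,0,0,0.8,1],[0,0,0,0,0,0.8,1],[0,0,0,0,0,0.8,1],[0,0,0,0,0,0.6,1],[0,0,0,0,0,0,1],[0,0,0,0,0,0,-1],[0,0,0,0,0,0,-1],[0,0,0,0,0,0,-1],[0,0,0,0,0,0,-1],[0,0,0,0,0,0,-1],[0,0,0,0,0,0,-1],[0,0,0,0,0,0,-1],[0,0,0,0,0,0,-1]],
], squeeze=20)

```text
t: 8.0
eef_pos: [0.4081, -0.1369, 0.2471]
ee_rot: [3.141, -0.0, -1.57]
force: [2.3, 0.7, -1.6]
width: 0.014
```

Run:
```python
from h import *
st()
im,d=snap("side","s2",(130,250,270,380),5)
```

```text
{'t': np.float64(8.0), 'q': array([ 0.1381,  0.132 , -0.7174,  0.    , -0.7216, -0.1378]), 'eef_pos': array([ 0.4081, -0.1369,  0.2471]), 'ee_rot': array([ 3.1414, -0.    , -1.5705]), 'force': array([ 2.3102,  0.6871, -1.6035]), 'moment': array([ 0.1739, -0.5924,  0.026 ]), 'width': np.float64(0.014)}
```

View pics/s2.png

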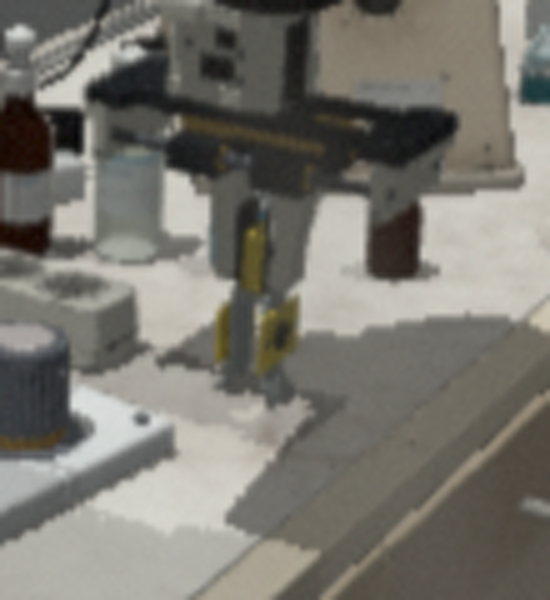

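Call:
carry_out([
  [[0,0,0,0,0,-0.8,-1],[0,0,0,0,0,-1,-1],[0,0,0,0,0,-1,-1],[0,0,0,0,0,-1,-1],[0,0,0,0,0,-1,-1],[0,0,0,0,0,-1,-1],[0,0,0.53,-0.4,-0.3,0,-1],[0,0,0.53,-0.8,-0.7,0,-1],[0,0,0,-0.8,-0.7,0,-1],[0,0,0,-0.8,-0.7,0,-1],[0,0,0,-0.8,-0.7,0,-1],[0,0,0,-0.8,-0.7,0,-1],[0,0,0,-0.8,-0.7,0,-1],[0,0,0,-0.8,-0.6,0,-1],[0,0,0,-0.8,-0.5,0,-1],[0,0,0,-0.5,-0.3,0,-1],[0,0,0,0,0,0,-1],[0,0,0,0,0,0,-1]],
])

```text
t: 10.3
eef_pos: [0.5778, 0.0244, 0.3921]
ee_rot: [3.141, -0.0, -1.719]
force: [0.1, -0.3, -1.1]
width: 0.0138
```

Run:
```python
from h import *
s=st()
im,d=snap("side","s3",(90,260,130,340),3.7)
im,d=snap("top","t3",(100,230,140,310),4)
y=s["ee_rot"][2];p=s["eef_pos"];g=np.array([.5975,.085])-p[:2]
print("tool x,y units",np.array([g@[np.cos(y),np.sin(y)],g@[np.sin(y),-np.cos(y)]])/.025,"turn",-(-1.719-y)/np.radians(8))
```

```text
{'t': np.float64(10.3), 'q': array([ 0.3802,  0.2095, -0.2249, -0.0001, -1.1367, -0.5279]), 'eef_pos': array([0.5778, 0.0244, 0.3921]), 'ee_rot': array([ 3.1413, -0.0001, -1.7185]), 'force': array([ 0.0916, -0.2959, -1.1172]), 'moment': array([ 0.0817, -0.0295, -0.0039]), 'width': np.float64(0.0138)}
tool x,y units [-2.5135 -0.4225] turn 0.0034231665273226873
```

View pics/s3.png

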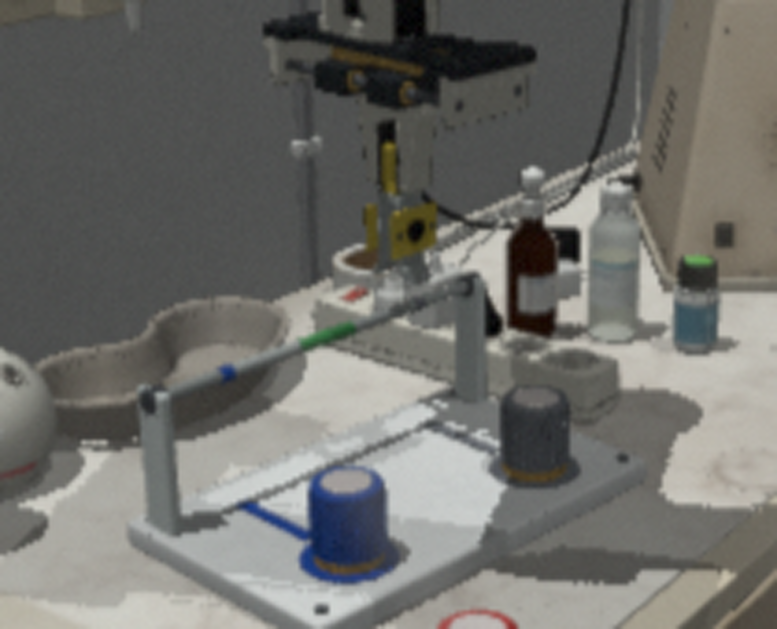

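View pics/t3.png

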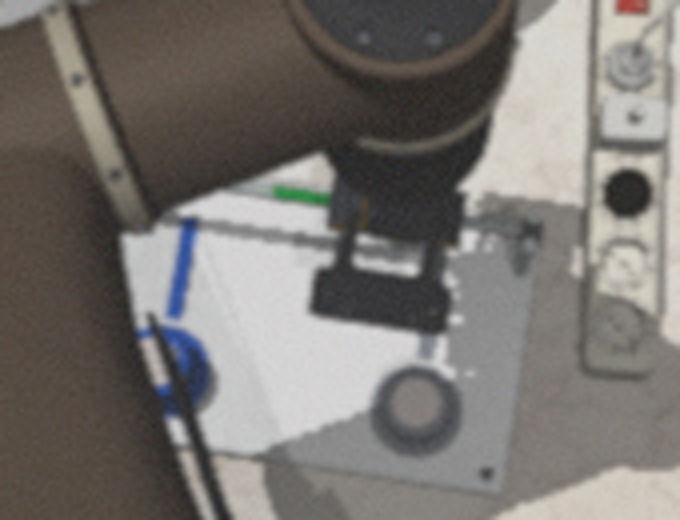

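Call:
carry_out([
  [[0,0,0,-0.6,-0.1,0,-1],[0,0,0,-0.7,-0.12,0,-1],[0,0,0,-0.7,-0.1,0,-1],[0,0,0,-0.5,-0.1,0,-1],[0,0,0,0,0,0,-1],[0,0,0,0,0,0,-1]],
])

```text
t: 11.15
eef_pos: [0.5976, 0.0849, 0.392]
ee_rot: [3.141, -0.0, -1.718]
force: [-0.5, -0.1, -2.0]
width: 0.0138
```

Run:
```python
from h import *
s=st()
im,d=snap("side","s4",(110,250,150,300),5)
hsv=cv2.cvtColor(im,cv2.COLOR_RGB2HSV)
m=(hsv[...,0]>40)&(hsv[...,0]<80)&(hsv[...,1]>90)&(hsv[...,2]>50);m[:160]=0;m[200:]=0;m[:,:190]=0;m[:,250:]=0
rr,cc=np.nonzero(m);print("green side",len(rr),rr.mean(),cc.mean(),"pred",w2px("side",[.5975,.085,.118]))
y=s["ee_rot"][2];p=s["eef_pos"];g=np.array([.5975,.085])-p[:2]
print("tool x,y units",np.array([g@[np.cos(y),np.sin(y)],g@[np.sin(y),-np.cos(y)]])/.025,"turn",-(-1.719-y)/np.radians(8))
print(arm.landmark_of("side","tag_saddle")[:2],w2px("side",[p[0],p[1]-.0,p[2]-.2471+.06]))
```

```text
{'t': np.float64(11.15), 'q': array([ 0.4645,  0.251 , -0.1704, -0.    , -1.1499, -0.6119]), 'eef_pos': array([0.5976, 0.0849, 0.392 ]), 'ee_rot': array([ 3.1411, -0.0003, -1.7182]), 'force': array([-0.5204, -0.1384, -1.9687]), 'moment': array([ 0.0788, -0.0955,  0.0607]), 'width': np.float64(0.0138)}
green side 33 180.06060606060606 218.8181818181818 pred (np.float64(179.58367275543478), np.float64(218.18655811829106))
tool x,y units [-0.0033  0.0058] turn 0.005559093747419637
[] (np.float64(148.04777028039717), np.float64(216.92503652142545))
```

View pics/s4.png

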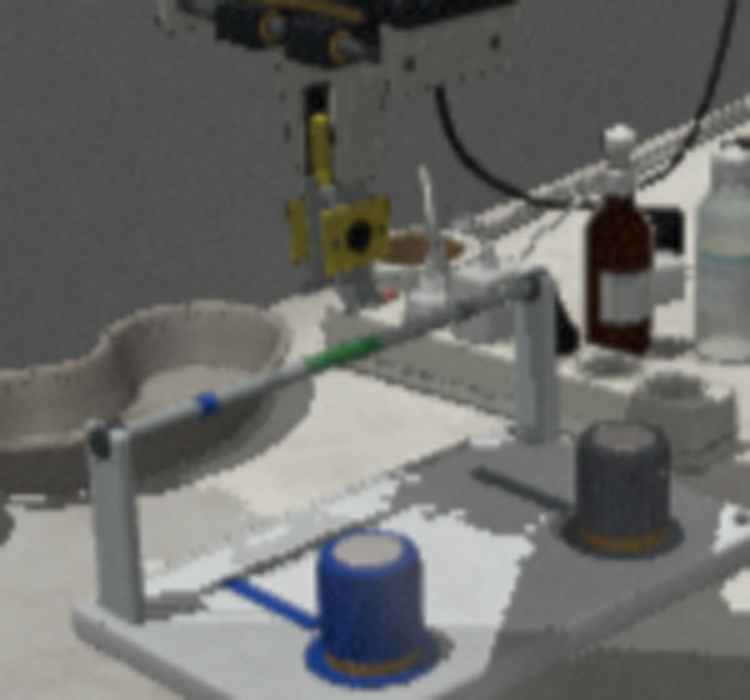

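The tag is above the green sleeve and aligned, with residuals of about 1 px. Lowering it.

Call:
carry_out([
  [[0,0,0,0,0,0.5,-1],[0,0,0,0,0,0.5,-1],[0,0,0,0,0,0.5,-1],[0,0,0,0,0,0.5,-1],[0,0,0,0,0,0.5,-1],[0,0,0,0,0,0.5,-1],[0,0,0,0,0,0.3,-1],[0,0,0,0,0,0,-1],[0,0,0,0,0,0,-1]],
])

```text
t: 12.38
eef_pos: [0.5979, 0.0849, 0.3101]
ee_rot: [-3.141, 0.0, -1.718]
force: [-0.2, 0.5, -1.2]
width: 0.0138
```

Run:
```python
from h import *
s=st()
im,d=snap("side","s5",(110,250,150,300),5)
```

```text
{'t': np.float64(12.375), 'q': array([ 0.4644,  0.3191, -0.2765,  0.0002, -0.9746, -0.612 ]), 'eef_pos': array([0.5979, 0.0849, 0.3101]), 'ee_rot': array([-3.1409,  0.0002, -1.7183]), 'force': array([-0.2181,  0.4733, -1.1581]), 'moment': array([ 0.0815, -0.1112, -0.0005]), 'width': np.float64(0.0138)}
```

View pics/s5.png

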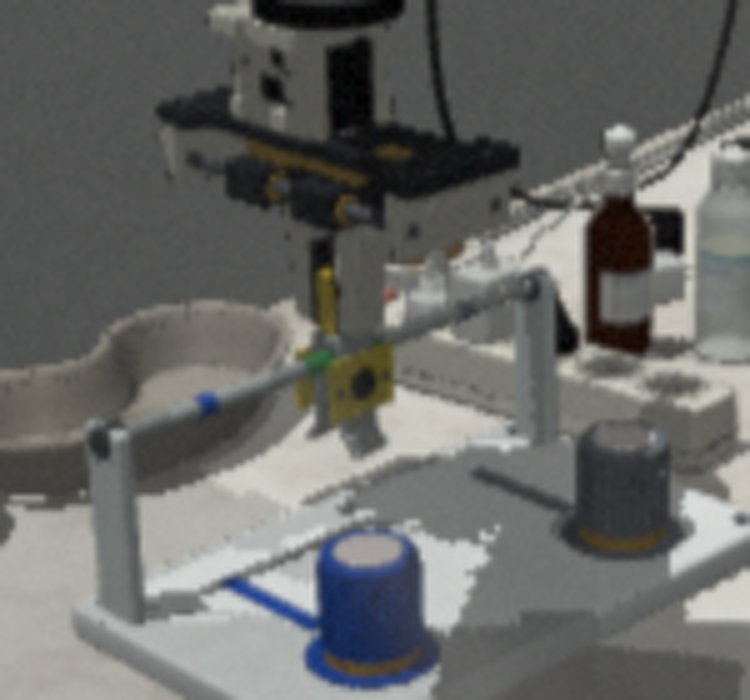

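Call:
carry_out([
  [[0,0,0,0,0,0.05,-1],[0,0,0,0,0,0.05,-1],[0,0,0,0,0,0,-1]],
])

```text
t: 12.8
eef_pos: [0.5978, 0.0849, 0.3075]
ee_rot: [-3.141, 0.0, -1.718]
force: [-1.7, -0.3, 1.2]
width: 0.0139
```

Run:
```python
from h import *
s=st()
y=s["ee_rot"][2];p=s["eef_pos"];g=np.array([.6108,.174])-p[:2]
print("tool x,y units",np.array([g@[np.cos(y),np.sin(y)],g@[np.sin(y),-np.cos(y)]])/.025)
```

```text
{'t': np.float64(12.8), 'q': array([ 0.4644,  0.3214, -0.2797,  0.0001, -0.9693, -0.612 ]), 'eef_pos': array([0.5978, 0.0849, 0.3075]), 'ee_rot': array([-3.1412,  0.0002, -1.7183]), 'force': array([-1.6726, -0.2667,  1.2019]), 'moment': array([0.1193, 0.2447, 0.0705]), 'width': np.float64(0.0139)}
tool x,y units [-3.6025  0.0085]
```

Call:
carry_out([
  [[0,0,0,-0.2,0,0,-1],[0,0,0,-0.4,0,0,-1],[0,0,0,-0.4,0,0,-1],[0,0,0,-0.4,0,0,-1],[0,0,0,-0.4,0,0,-1],[0,0,0,-0.4,0,0,-1],[0,0,0,-0.4,0,0,-1],[0,0,0,-0.4,0,0,-1],[0,0,0,-0.4,0,0,-1],[0,0,0,-0.22,0,0,-1],[0,0,0,0,0,0,-1],[0,0,0,0,0,0,-1]],
])

```text
t: 14.3
eef_pos: [0.6112, 0.1755, 0.3074]
ee_rot: [-3.141, 0.001, -1.718]
force: [-1.4, -0.7, 4.2]
width: 0.0139
```

Run:
```python
from h import *
s=st()
im,d=snap("side","s6",(110,250,120,270),5)
for n in("tag_saddle","tag_grip"): print(n,arm.landmark_of("side",n)[:2])
print(w2px("side",[.6108,.174,.12]),w2px("side",[.6108,.174,.144]))
y=s["ee_rot"][2];p=s["eef_pos"];g=np.array([.6108,.174])-p[:2]
print("tool x,y units",np.array([g@[np.cos(y),np.sin(y)],g@[np.sin(y),-np.cos(y)]])/.025)
```

```text
{'t': np.float64(14.3), 'q': array([ 0.5859,  0.3694, -0.2063, -0.0004, -0.9939, -0.7327]), 'eef_pos': array([0.6112, 0.1755, 0.3074]), 'ee_rot': array([-3.1409,  0.001 , -1.7179]), 'force': array([-1.3982, -0.6632,  4.1842]), 'moment': array([-0.0529,  0.3024, -0.0091]), 'width': np.float64(0.0139)}
tag_saddle [{'point': [189.8, 190.6], 'conf': 0.89}]
tag_grip [{'point': [179.1, 188.2], 'conf': 0.72}, {'point': [231.7, 226.0], 'conf': 0.52}]
(np.float64(188.67917452903595), np.float64(191.07830808941975)) (np.float64(179.77157808237988), np.float64(190.500923389106))
tool x,y units [0.0599 0.0068]
```

View pics/s6.png

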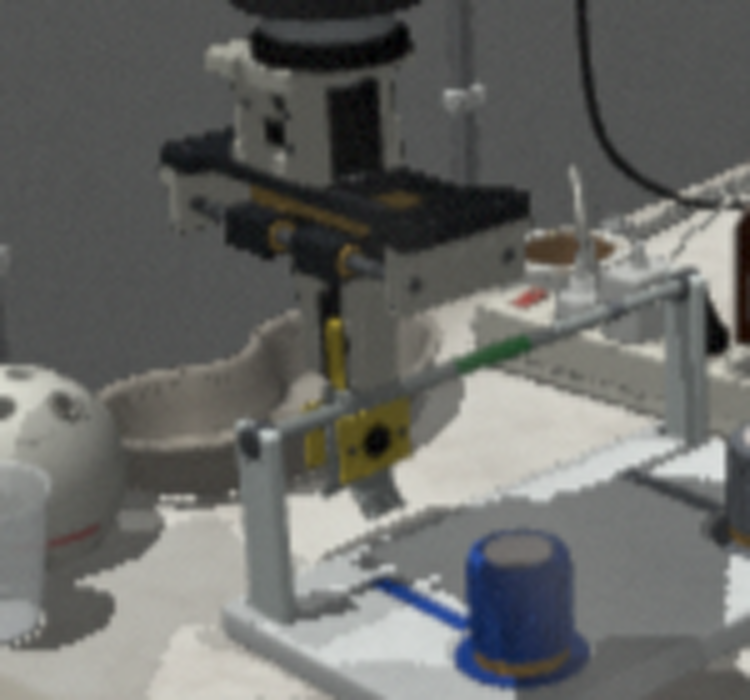

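Call:
carry_out([
  [[0,0,0,0,0,0,-0.5],[0,0,0,0,0,0,-0.2],[0,0,0,0,0,0,0.2],[0,0,0,0,0,0,0.6],[0,0,0,0,0,0,1],[0,0,0,0,0,0,1],[0,0,0,0,0,-0.5,1],[0,0,0,0,0,-1,1],[0,0,0,0,0,-1,1],[0,0,0,0,0,-1,1],[0,0,0,0,0,-0.5,1],[0,0,0,0,0,0,1]],
])

```text
t: 15.95
eef_pos: [0.6111, 0.1744, 0.4083]
ee_rot: [-3.14, 0.001, -1.719]
force: [-0.5, 0.0, 0.5]
width: 0.0876
```

Run:
```python
from h import *
s=st()
im,d=snap("side","s7",(110,270,120,270),4.5)
hsv=cv2.cvtColor(im,cv2.COLOR_RGB2HSV)
for n in("tag_saddle","tag_grip"): print(n,arm.landmark_of("side",n)[:2])
print(w2px("side",[.6108,.174,.12]),w2px("side",[.6108,.174,.144]))
```

```text
{'t': np.float64(15.95), 'q': array([ 0.5846,  0.2915, -0.0766,  0.    , -1.2007, -0.7323]), 'eef_pos': array([0.6111, 0.1744, 0.4083]), 'ee_rot': array([-3.1401,  0.0014, -1.7185]), 'force': array([-0.4681,  0.0095,  0.5403]), 'moment': array([ 0.1004, -0.109 , -0.0166]), 'width': np.float64(0.0876)}
tag_saddle [{'point': [186.9, 189.3], 'conf': 0.55}]
tag_grip [{'point': [178.1, 188.5], 'conf': 0.96}]
(np.float64(188.67917452903595), np.float64(191.07830808941975)) (np.float64(179.77157808237988), np.float64(190.500923389106))
```

View pics/s7.png

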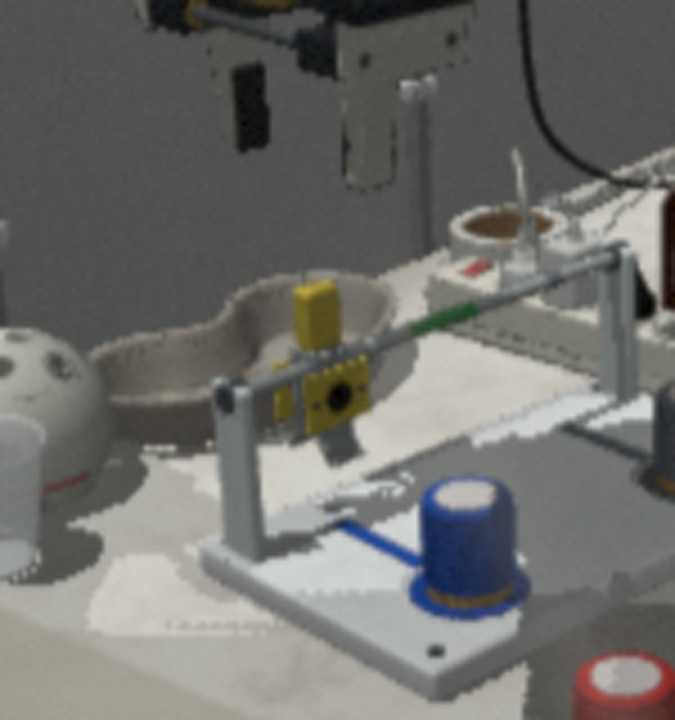

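Run:
```python
from h import *
im=cv2.imread("pics/s7.png")
hsv=cv2.cvtColor(im,cv2.COLOR_BGR2HSV)
m=(hsv[...,0]>18)&(hsv[...,0]<36)&(hsv[...,1]>110)&(hsv[...,2]>60)
t=m.copy();t[350:]=0
rr,cc=np.nonzero(t);print("tab mask rows",np.percentile(rr,[1,99])/4.5+110,"cols",np.percentile(cc,[2,50,98])/4.5+120)
yaw=-.1478;ex=np.array([np.cos(yaw),np.sin(yaw),0]);ey=np.array([-np.sin(yaw),np.cos(yaw),0])
for off in(-.003,0,.003,.006):
    o=np.array([.6108,.174,0])+off*ey
    C=np.array([w2px("side",o+sx*.007*ex+sy*.012*ey+[0,0,z]) for sx in(-1,1) for sy in(-1,1) for z in(.126,.162)])
    print(off,C.min(0),C.max(0))
st()
```

```text
tab mask rows [110.     187.1111] cols [163.3333 190.     194.8889]
-0.003 [170.7043 185.3716] [188.2586 197.4308]
0 [171.0182 184.3957] [188.6062 196.4937]
0.003 [171.3333 183.4165] [188.9549 195.5534]
0.006 [171.6494 182.4337] [189.3049 194.6098]
{'t': np.float64(16.1), 'q': array([ 0.5846,  0.2935, -0.0788, -0.0004, -1.2002, -0.7323]), 'eef_pos': array([0.6108, 0.1743, 0.4061]), 'ee_rot': array([ 3.1401, -0.0008, -1.7186]), 'force': array([0.0134, 0.8391, 0.0233]), 'moment': array([ 0.0505, -0.0664, -0.0191]), 'width': np.float64(0.0879)}
```

Call:
carry_out([
  [[0,0,0,0,0.6,0,1],[0,0,0,0,0.9,0,1],[0,0,0,0,0.9,0,1],[0,0,0,0,0.9,0,1],[0,0,0,0,0.9,0,1],[0,0,0,0,0.6,0,1],[0,0,-0.9,0,0,0,1],[0,0,-0.95,0,0,0.5,1],[0,0,-0.95,0,0,0.5,1],[0,0,-0.95,0,0,0.5,1],[0,0,-0.95,0,0,0.5,1],[0,0,-0.93,0,0,0.5,1],[0,0,0,0,0,0,1],[0,0,0,0,0,0,1]],
])

```text
t: 17.85
eef_pos: [0.4924, 0.1921, 0.345]
ee_rot: [-3.141, -0.0, -0.935]
force: [-1.3, 0.1, -0.1]
width: 0.0877
```

Run:
```python
from h import *
s=st()
im,d=snap("side","s8",(110,290,130,330),3.9)
im,d=snap("top","t8",(100,230,140,310),4)
y=s["ee_rot"][2];p=s["eef_pos"];g=np.array([.4919,.191])-p[:2]
print("tool x,y units",np.array([g@[np.cos(y),np.sin(y)],g@[np.sin(y),-np.cos(y)]])/.025, "down",(p[2]-.219)/.025,"turn",-(-.933-y)/np.radians(8))
print(arm.landmark_of("side","cap_blue_centre"),w2px("side",[.4919,.191,.052]))
```

```text
{'t': np.float64(17.85), 'q': array([ 0.7435,  0.1672, -0.3949,  0.0003, -1.0085, -0.1079]), 'eef_pos': array([0.4924, 0.1921, 0.345 ]), 'ee_rot': array([-3.1413, -0.0002, -0.935 ]), 'force': array([-1.269 ,  0.0667, -0.0565]), 'moment': array([ 0.0376, -0.029 ,  0.0066]), 'width': np.float64(0.0877)}
tool x,y units [0.0256 0.0419] down 5.041302786536906 turn -0.014295866618337847
[{'point': [228.8, 223.6], 'conf': 0.69}, {'point': [267.9, 257.8], 'conf': 0.62}] (np.float64(228.3336264292842), np.float64(224.6450287764112))
```

View pics/s8.png

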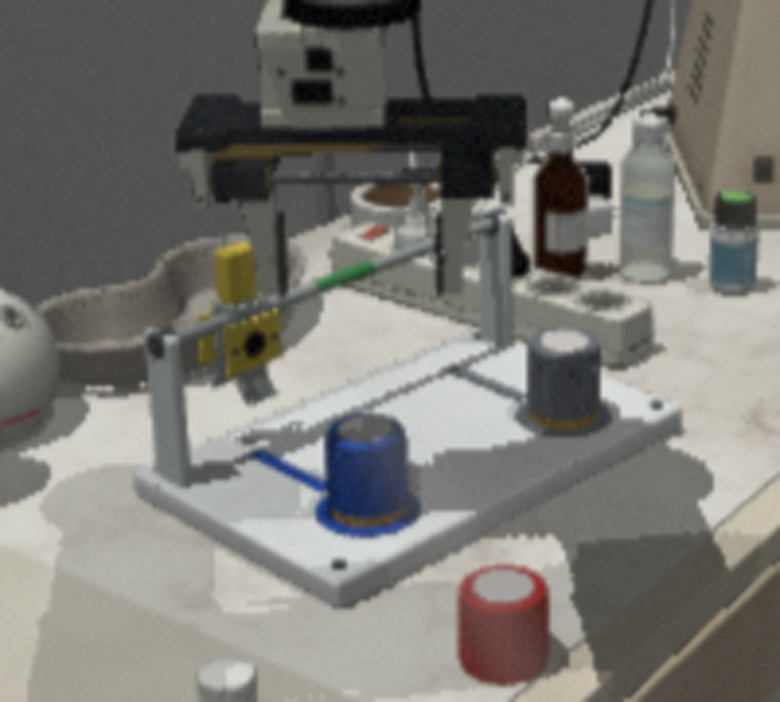

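View pics/t8.png

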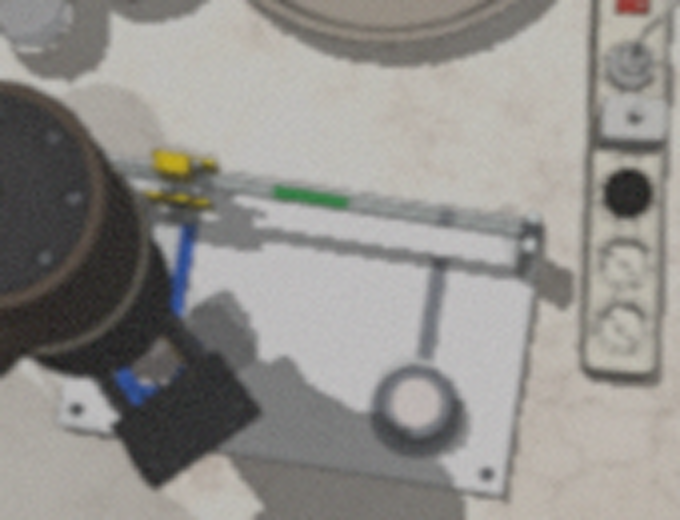

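Call:
carry_out([
  [[0,0,0,0.03,0.04,0.6,1],[0,0,0,0,0,0.8,1],[0,0,0,0,0,0.8,1],[0,0,0,0,0,0.8,1],[0,0,0,0,0,0.8,1],[0,0,0,0,0,0.7,1],[0,0,0,0,0,0.5,1],[0,0,0,0,0,0,1],[0,0,0,0,0,0,-1],[0,0,0,0,0,0,-1],[0,0,0,0,0,0,-1],[0,0,0,0,0,0,-1],[0,0,0,0,0,0,-1],[0,0,0,0,0,0,-1]],
], squeeze=30)

```text
t: 19.75
eef_pos: [0.4921, 0.191, 0.22]
ee_rot: [-3.141, -0.0, -0.932]
force: [-0.5, -0.3, 3.4]
width: 0.049
```

Run:
```python
from h import *
s=st()
im,d=snap("side","s9",(110,290,130,330),3.9)
a=cv2.imread("pics/t8.png");h=cv2.cvtColor(a,cv2.COLOR_BGR2HSV)
m=((h[...,0]>18)&(h[...,0]<36)&(h[...,1]>110)&(h[...,2]>120));m[178:]=0;m[:,190:]=0
rr,cc=np.nonzero(m);print("tab",rr.mean()/4+100,cc.mean()/4+140,"pred",w2px("top",[.6108,.174,.160]),pxz("top",rr.mean()/4+100,cc.mean()/4+140,.16))
```

```text
{'t': np.float64(19.75), 'q': array([ 0.742 ,  0.3179, -0.5389,  0.0001, -0.7134, -0.1036]), 'eef_pos': array([0.4921, 0.191 , 0.22  ]), 'ee_rot': array([-3.1409, -0.    , -0.9323]), 'force': array([-0.4893, -0.3137,  3.4293]), 'moment': array([ 0.1175,  0.1392, -0.0206]), 'width': np.float64(0.049)}
tab 140.45907738095238 182.78645833333334 pred (np.float64(140.19707209267128), np.float64(182.27515912208148)) [0.6101 0.1727 0.16  ]
```

View pics/s9.png

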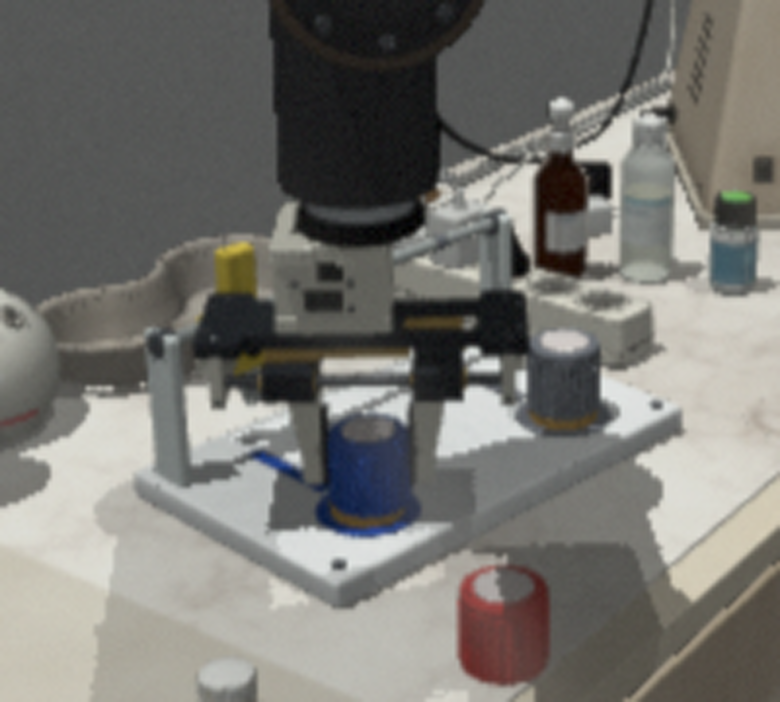

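The cap is gripped at 49 mm, and the tag is within about 1.5 mm of the band. I'll try anticlockwise first, by 10° in small steps.

Call:
carry_out([
  [[0,0,-0.25,0,0,0,-1],[0,0,-0.25,0,0,0,-1],[0,0,-0.25,0,0,0,-1],[0,0,-0.25,0,0,0,-1],[0,0,-0.25,0,0,0,-1],[0,0,0,0,0,0,-1]],
])

```text
t: 20.55
eef_pos: [0.4922, 0.1918, 0.22]
ee_rot: [-3.139, 0.001, -0.757]
force: [-1.8, 6.7, 3.9]
width: 0.0487
```

Run:
```python
from h import *
s=st();print(s["joint_efforts"])
```

```text
{'t': np.float64(20.55), 'q': array([ 0.7429,  0.3181, -0.5381, -0.0013, -0.7124,  0.072 ]), 'eef_pos': array([0.4922, 0.1918, 0.22  ]), 'ee_rot': array([-3.1392,  0.0007, -0.757 ]), 'force': array([-1.8109,  6.6928,  3.8944]), 'moment': array([ 2.496 ,  0.8952, -0.6996]), 'width': np.float64(0.0487)}
[ -3.0523 -43.5295  17.1406   5.9594  -0.9267   0.8691]
```

A moment of −0.7 Nm and a side force of 7 N look like the firm stop. I'll turn back and test clockwise.

Call:
carry_out([
  [[0,0,0.4,0,0,0,-1],[0,0,0.4,0,0,0,-1],[0,0,0.4,0,0,0,-1],[0,0,0.4,0,0,0,-1],[0,0,0.4,0,0,0,-1],[0,0,0,0,0,0,-1]],
])

```text
t: 21.3
eef_pos: [0.4921, 0.1909, 0.2199]
ee_rot: [-3.141, -0.0, -1.036]
force: [0.4, 0.3, 5.2]
width: 0.0489
```

Run:
```python
from h import *
s=st();print(s["joint_efforts"])
```

```text
{'t': np.float64(21.3), 'q': array([ 0.742 ,  0.318 , -0.539 ,  0.0004, -0.7135, -0.2077]), 'eef_pos': array([0.4921, 0.1909, 0.2199]), 'ee_rot': array([-3.1413, -0.0002, -1.0362]), 'force': array([0.3621, 0.3342, 5.2113]), 'moment': array([ 0.1981,  0.0839, -0.0565]), 'width': np.float64(0.0489)}
[ -0.1099 -43.2448  18.5577   4.2974  -0.0682  -0.2737]
```

Clockwise yields, with about 0 moment. To keep the gripper body's corners away from the hung tag, I release, turn the wrist back 93° round the cap, and regrip.

Call:
carry_out([
  [[0,0,0,0,0,0,1],[0,0,0,0,0,0,1],[0,0,0,0,0,0,1],[0,0,0,0,0,0,1],[0,0,-0.9,0,0,0,1],[0,0,-1,0,0,0,1],[0,0,-1,0,0,0,1],[0,0,-1,0,0,0,1],[0,0,-1,0,0,0,1],[0,0,-1,0,0,0,1],[0,0,-1,0,0,0,1],[0,0,-1,0,0,0,1],[0,0,-1,0,0,0,1],[0,0,-1,0,0,0,1],[0,0,-1,0,0,0,1],[0,0,-0.7,0,0,0,1],[0,0,0,0,0,0,1]],
])

```text
t: 23.42
eef_pos: [0.4919, 0.1908, 0.2196]
ee_rot: [3.142, 0.0, 0.582]
force: [-0.9, 0.6, 0.1]
width: 0.0875
```

Call:
carry_out([
  [[0,0,0,0,0,0,-1],[0,0,0,0,0,0,-1],[0,0,0,0,0,0,-1],[0,0,0,0,0,0,-1],[0,0,0,0,0,0,-1],[0,0,0,0,0,0,-1]],
], squeeze=30)

```text
t: 24.18
eef_pos: [0.492, 0.1909, 0.2197]
ee_rot: [-3.142, -0.0, 0.583]
force: [-0.8, -0.1, 0.5]
width: 0.0483
```

Run:
```python
from h import *
s=st();print(s["joint_efforts"])
snap("side","s10",(110,290,130,330),3.9)
```

```text
{'t': np.float64(24.175), 'q': array([ 0.742 ,  0.3183, -0.5392, -0.    , -0.7133,  1.4113]), 'eef_pos': array([0.492 , 0.1909, 0.2197]), 'ee_rot': array([-3.1416, -0.    ,  0.5825]), 'force': array([-0.8148, -0.0934,  0.4511]), 'moment': array([ 0.0197, -0.0045, -0.003 ]), 'width': np.float64(0.0483)}
[ -0.131  -46.126   20.3936   4.8172   0.0824  -0.0101]
```

View pics/s10.png

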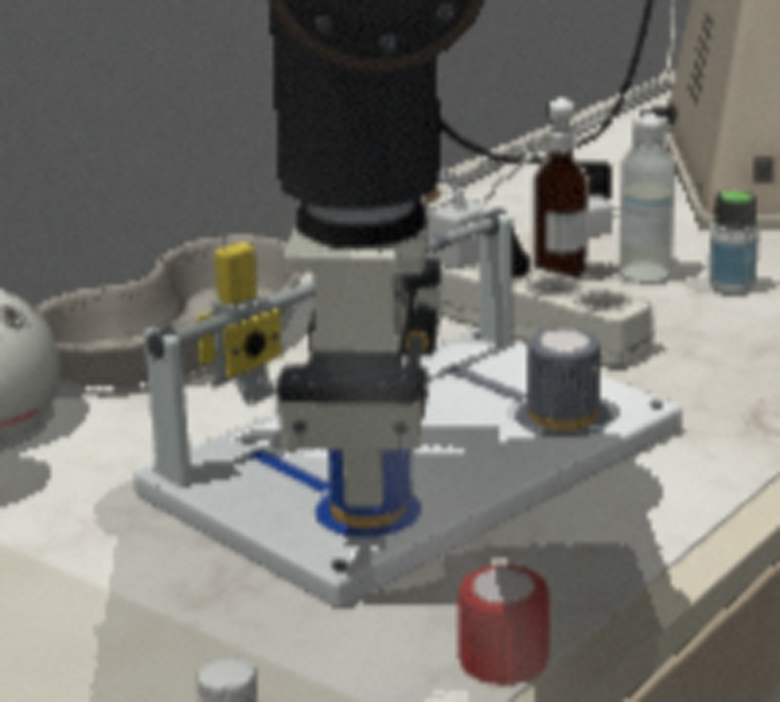

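Call:
carry_out([
  [[0,0,0.4,0,0,0,-1],[0,0,0.5,0,0,0,-1],[0,0,0.5,0,0,0,-1],[0,0,0.5,0,0,0,-1],[0,0,0.5,0,0,0,-1],[0,0,0.5,0,0,0,-1],[0,0,0.5,0,0,0,-1],[0,0,0.5,0,0,0,-1],[0,0,0.5,0,0,0,-1],[0,0,0.5,0,0,0,-1]],
])

```text
t: 25.48
eef_pos: [0.4919, 0.1908, 0.2197]
ee_rot: [3.141, 0.0, -0.104]
force: [-2.0, 0.6, 1.9]
width: 0.0485
```

Run:
```python
from h import *
s=st()
```

```text
{'t': np.float64(25.475), 'q': array([ 0.742 ,  0.3182, -0.5393, -0.0001, -0.7136,  0.7249]), 'eef_pos': array([0.4919, 0.1908, 0.2197]), 'ee_rot': array([ 3.1414,  0.0003, -0.1039]), 'force': array([-1.9587,  0.5864,  1.9196]), 'moment': array([0.1344, 0.5781, 0.0229]), 'width': np.float64(0.0485)}
```

It turns easily (39° so far, Mz ≈ 0). Turning the remaining ~37°.

Call:
carry_out([
  [[0,0,0.5,0,0,0,-1],[0,0,0.5,0,0,0,-1],[0,0,0.5,0,0,0,-1],[0,0,0.5,0,0,0,-1],[0,0,0.5,0,0,0,-1],[0,0,0.5,0,0,0,-1],[0,0,0.5,0,0,0,-1],[0,0,0.5,0,0,0,-1],[0,0,0.5,0,0,0,-1],[0,0,0.1,0,0,0,-1],[0,0,0,0,0,0,-1]],
])

```text
t: 26.85
eef_pos: [0.4919, 0.1913, 0.2197]
ee_rot: [-3.141, 0.0, -0.743]
force: [-3.6, 4.6, 0.8]
width: 0.0481
```

Run:
```python
from h import *
s=st()
```

```text
{'t': np.float64(26.85), 'q': array([ 0.7426,  0.3182, -0.5388, -0.0007, -0.7128,  0.086 ]), 'eef_pos': array([0.4919, 0.1913, 0.2197]), 'ee_rot': array([-3.1407,  0.0004, -0.7427]), 'force': array([-3.6475,  4.5945,  0.7939]), 'moment': array([1.8286, 1.0691, 0.0425]), 'width': np.float64(0.0481)}
```

Now a gentle 4 mm test lift.

Call:
carry_out([
  [[0,0,0,0,0,-0.05,-1],[0,0,0,0,0,-0.1,-1],[0,0,0,0,0,-0.1,-1],[0,0,0,0,0,0,-1]],
])

```text
t: 27.35
eef_pos: [0.4923, 0.1913, 0.2262]
ee_rot: [-3.14, -0.0, -0.743]
force: [-0.8, 4.0, 0.5]
width: 0.0484
```

Run:
```python
from h import *
s=st()
```

```text
{'t': np.float64(27.35), 'q': array([ 0.7422,  0.309 , -0.5326, -0.    , -0.7277,  0.0856]), 'eef_pos': array([0.4923, 0.1913, 0.2262]), 'ee_rot': array([-3.1401, -0.0001, -0.743 ]), 'force': array([-0.7921,  3.992 ,  0.5422]), 'moment': array([1.8805, 0.3359, 0.0182]), 'width': np.float64(0.0484)}
```

No pull resistance, so it is free. Lifting straight to 10 cm.

Call:
carry_out([
  [[0,0,0,0,0,-0.3,-1],[0,0,0,0,0,-0.4,-1],[0,0,0,0,0,-0.5,-1],[0,0,0,0,0,-0.5,-1],[0,0,0,0,0,-0.5,-1],[0,0,0,0,0,-0.5,-1],[0,0,0,0,0,-0.5,-1],[0,0,0,0,0,-0.35,-1],[0,0,0,0,0,-0.19,-1],[0,0,0,0,0,0,-1],[0,0,0,0,0,0,-1]],
])

```text
t: 28.72
eef_pos: [0.4918, 0.1908, 0.319]
ee_rot: [3.141, 0.0, -0.744]
force: [-0.7, -0.1, -1.9]
width: 0.0482
```

Run:
```python
from h import *
s=st()
snap("side","s11",(90,290,130,340),3.7)
snap("top","t11",(100,230,140,310),4)
for n in("tag_saddle","tag_grip","cap_blue_centre"): print(n,arm.landmark_of("side",n)[:2])
print(w2px("side",[.4919,.191,.152]))
```

```text
{'t': np.float64(28.725), 'q': array([ 0.742 ,  0.1924, -0.4302, -0.0002, -0.949 ,  0.085 ]), 'eef_pos': array([0.4918, 0.1908, 0.319 ]), 'ee_rot': array([ 3.1408,  0.0002, -0.7439]), 'force': array([-0.7283, -0.125 , -1.8837]), 'moment': array([-0.013 ,  0.0472,  0.0533]), 'width': np.float64(0.0482)}
tag_saddle [{'point': [188.3, 191.8], 'conf': 0.79}]
tag_grip [{'point': [177.1, 213.7], 'conf': 0.71}, {'point': [183.3, 321.4], 'conf': 0.67}]
cap_blue_centre [{'point': [266.0, 260.5], 'conf': 0.83}, {'point': [190.7, 226.4], 'conf': 0.75}]
(np.float64(189.98133126001215), np.float64(223.292398312011))
```

View pics/s11.png

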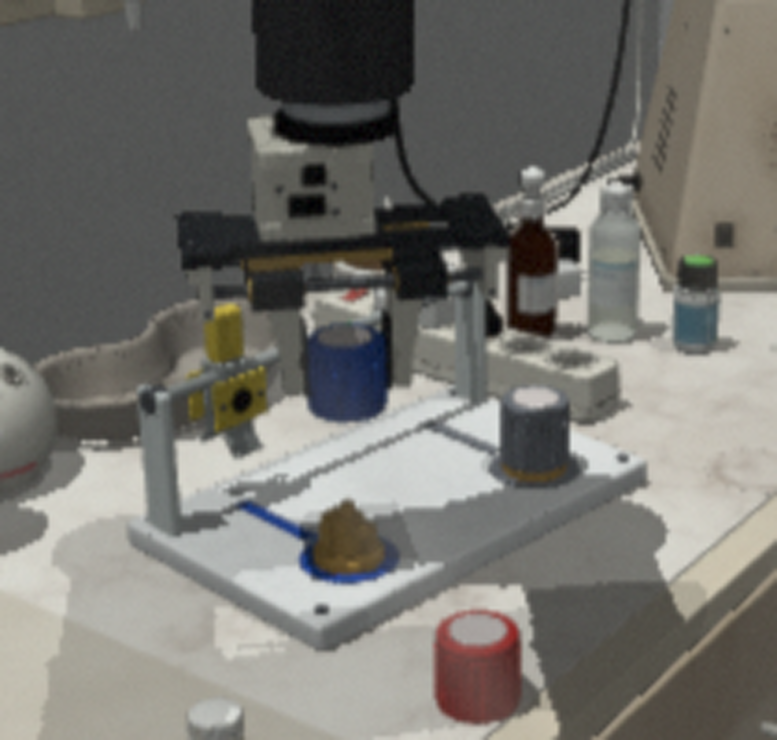

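View pics/t11.png

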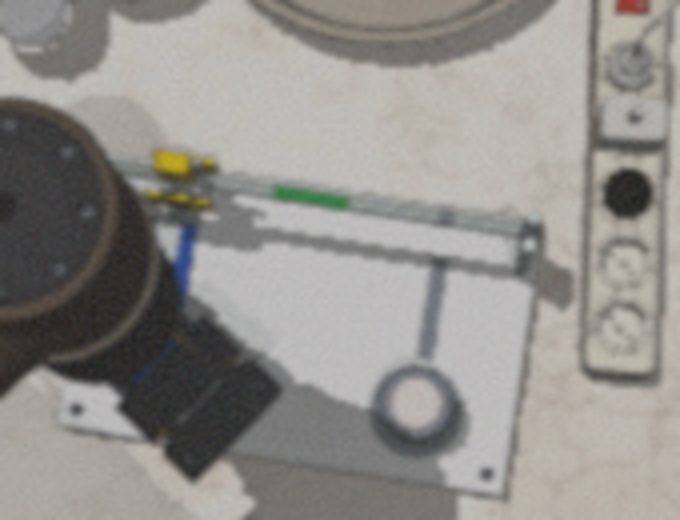

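The cap is off and held upright (side crop 345,372), the outlet thread shows below it, and the tag hangs where I left it. Handing in.

Run:
```python
from station import arm
print(arm.job_done())
```

```text
the job is handed in; nothing more can be done
None
```

The job is done and handed in at about 29 s of the 58 s allowed; no verdict was reported.

- **Tag:** I hooked the yellow tag over the green sleeve, slid it along the rail to the blue band without lifting it, and let go. The top view puts it about 1.5 mm from my measured band centre. In the final pictures it hangs in the same place.
- **Cap:** Anticlockwise met the firm stop (about 0.7 Nm). Clockwise turned freely. I let go once and regripped so the gripper body would stay clear of the tag, then turned about 76° more, which I estimate at about 85° in all. It lifted off with no resistance.
- **End state:** The cap is held upright (48 mm grip opening), about 99 mm above where it sat on its outlet, with the bare outlet visible below.
- **Left alone:** I did not touch the grey cap, the bottle or the jars. The largest force I read was about 7 N.

**Checks that disagreed:**
- The side-view network placed the tag's grip about 2 px off my estimate just after I let go. The edges of the tab in the picture and the top view both agreed with my estimate instead.
- In the last side picture the networks' top answers for the tag's grip and the blue cap fell on other things. The cap answer was the red look-alike, with the blue cap second, and I set these aside after looking at the picture.

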